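Lock the tall leaf canister onto the tea mill

ROBOT

A 6-joint arm with a two-finger parallel gripper is mounted at the origin on the work surface. World frame = base frame: x ahead of the robot, y to its left, z up, the work surface at z = 0. Lengths are in mm, angles in rad, forces in N, time in s.
With the tool pointing down it reaches from about 275 to 1000 mm from the base axis. Payload 8.4 kg.
Tool frame: the origin (TCP) lies on the centre line of the jaws, within the pads' length; the fingertips stand 14 mm ahead of it and the grasp point (between the pads) lies 5 mm behind it; z points along the fingers, y is the line along which they close (so a half turn about z gives the same grasp; the last joint's range is limited). The gripper opens to 85 mm and grips with 20 to 120 N. Pads are 22 mm wide; open, the fingers measure 114 mm over their backs; the gripper's body (76 mm by 85 mm) begins 54 mm behind the grasp point. The pads swing forward as they close: fully open they stand 13 mm farther back than shut.
Start: joints at [-1.13, 0.353, 1.633, -0, 1.155, -0.002], TCP at [267.793, -564.725, 245.281] pointing down, gripper open.
Joint ranges: [-2.63, 2.63], [-0.92, 2.1], [0.06, 2.66], [-1.3, 4.44], [0, 2.69], [-3.02, 3.02]. Speed limits (rad/s): [2.22, 2.22, 2.79, 3.14, 3.14, 3.14].

INTERFACE

Orientations are given as [roll, pitch, yaw] about the fixed x, y, z axes, in that order (R = Rz(yaw) Ry(pitch) Rx(roll)).
In Python, from rig import r gives the robot as it stands.
- The arm moves only by the tool step_arm, never from a script. Its argument "plan" is text: rows parted by semicolons, each of 7 numbers parted by spaces: the turn, a rotation vector about the world's x, y, z in degrees, then the shift along the world's x, y, z in mm, then the closure in counts, from 0 (fully open) to 255 (shut). In form: rx ry rz x y z hand; .... A call has 1 to 8 rows; each row is the pose to reach, as a shift and turn from the pose commanded when the call began; what a row does not reach only later rows make up. A row lasts 1/10 s, in which the tool goes at most 50 mm and 8.59 degrees, less where a joint would pass 70% of its speed; a pose out of reach is approached as far as the arm can. A call with a gripper value outside its range is refused whole. The fingers move at their own pace and stop on an object; "force" is the grip in N (left out, the last holds). Time passes only in rows, so rows that repeat a pose let the fingers close. It gives the time, the measured TCP pose, the force, the opening and the grip force at its end, in the units of the state.
- r.sense(): the state, without advancing time (a new reading comes with each control period).
- r.grab_frame(name): name is "scene" or "side" or "wrist"; returns (picture, depth): 384x512x3 uint8, red, green, blue; 384x512 float32, mm along the optical axis (not along the pixel's ray), 0 where there is no reading.
- r.get_calibration(name): a dict with "K" (3x3 intrinsics, pixels), "world_from_camera" (4x4, takes a point from camera to world coordinates). Camera axes: x right, y down, z forward; pixel columns grow to the right and rows downward; lengths in mm; the calibration is good to about 2 mm. A picture is of the moment at which its call begins: read the wrist's pose just before it. get_calibration takes no time and is no camera call; for the wrist camera it gives the pose at the moment of the call.
- r.sign_off(): hands the job in; it is judged then, once.
The state is a dict: "clock": time; "qpos": joint angles; "qvel": joint speeds; "joint_efforts": joint torques, N m; "eef_pos": TCP position; "tcp_rot": TCP orientation; "contact_force": force on the tool from outside, world axes, zero at the start; "wrist_torque": the same for the moment, N m; "opening": opening from 0.0 (shut) to 1.0 (fully open); "grasp_force": force on a finger pad.
Only numpy, scipy, OpenCV 4.12 (cv2) and the standard library are available. Lean on these libraries where they do the work, as an engineer would, in place of code of your own. Each camera call takes 0.05 s, during which the arm holds its last target. There are 200 camera calls.

TASK

Take the taller of the two metal leaf canisters out of the sloping wire rack and stack it on the electric tea mill: lower its foot fully into the mill's collar with its two lugs going down through the two notches, then turn it a quarter turn clockwise (seen from above) until it stops, so that it stands upright and locked, and let go of it. Leave the shorter canister in the rack and the tea things where they are.

Things in the scene. Friction and masses are not known exactly. Their poses are not given: they have to be found in the camera images.
- tall_canister: Taller metal leaf canister with a flat shut lid, 120 mm long, about 0.35 kg. Origin: centre of its foot face; z runs up its axis to the lid; x runs through its two lugs (same either way round). It starts in a bay of the rack, axis 32 degrees from vertical, lid end up and towards the robot (rack's -x), one lug and rib facing up, the other down between the rails.
- canister_lugs (a point): Point on the tall canister's axis 4 mm above its foot, axes as the canister: the level of its two lugs. They stand on +x and -x, reach 31 mm from the axis, are 12 mm wide and go from 1 to 7 mm above the foot. They sit on a spigot 48 mm in diameter (2 mm bevel at the foot), 14 mm long. Above it is a flange 62 mm in diameter, from 14 to 18 mm.
- canister_grip (a point): Point on the tall canister's axis 90 mm above its foot, axes as the canister. Here the body is plain round, 56 mm in diameter (as it is from 18 mm up to the lid). Its y sides are smooth and clear for fingers; above each lug a black rubber rib 6 mm wide, standing 3 mm out, runs up to 92 mm. A flat black bar on the lid lies in line with the lugs.
- short_canister: Shorter canister of the same make in the other bay, 85 mm long; same foot, diameters and origin. Not wanted; stays in the rack.
- rack: Fixed wire rack on a board 145 x 250 x 14 mm. Origin under the board's centre, z up. Bays at y = +60 and -60 mm; which canister is in which varies. A canister's foot centre lies at x 40, z 46 mm, the foot on two cross bars; two 6 mm rails 40 mm apart carry its underside from 24 to 70 mm above the foot, nothing touches it higher. It is loose and comes out upwards or along its axis.
- mill: Fixed electric leaf mill: dark foot plate, round upright body 100 mm in diameter, aluminium burr stage with the collar on top, 185 mm high in all; chute and catch cup point to -x. Origin on the axis of the round body at table height, z up. x runs through the collar's two notches (same either way round), y through the two ribs outside the burr stage.
- mill_seat (a point): Centre of the collar's mouth, 185 mm above the table, axes as the mill. The collar is 86 mm over its outside. Its lip is 5 mm thick with a round opening of 54 mm (2 mm bevel) and two notches, on +x and -x, about 18 mm wide and reaching out to 35 mm from the axis. A canister goes in with its x along the mill's x, 14 mm deep, until its flange rests on the lip.
- mill_channel (a point): Centre of the floor of the round channel (70 mm wide) under the lip, 16 mm below the mouth, axes as the mill. With the foot fully down the lugs pass under the lip with 2 mm play; it turns easily, only clockwise seen from above, to a hard stop at 92 degrees. There its ribs line up with those of the burr stage (its x along the mill's y) and it cannot be lifted out.
- cup_a: Small blue and white tea cup, 66 mm across, 52 mm high, on the table between mill and rack. Origin under its foot. Bystander.
- tea_tin: Upright round tea tin with a red lid, 70 mm diameter, 106 mm high. Origin under its foot. Bystander.
- cup_b: Tea cup like the first, on the slate tea tray (18 mm thick). Bystander.
- pitcher: Green glazed pitcher, 86 mm across, 88 mm high, on the slate tray. Bystander.
- teapot: Brown clay teapot, 96 mm across, 81 mm high, on the slate tray. Bystander.
- bowl: White bowl lying mouth down on the table, 128 mm across, 60 mm high. Bystander.
There are look-alikes about, which are no part of the job. Leave any blue or turquoise look-alike of the tall_canister alone.

How it is judged:
By the outcome, as a careful person would: the job done as asked, in the order asked, and still so for the second after the job is handed in, with the robot touching nothing.
It also fails if it takes over 48 s, if anything falls off the work surface, if the arm or the gripper's body presses on something with over 40 N, if the wrist force passes 120 N, or if a joint passes its speed limit or range.

## Working session

There is one attempt and no reset: what is moved stays moved. The work goes in short steps, Python scripts to look and compute and a tool call to move; the robot and the scene stay as the last step left them, time stands still between calls to the robot, and variables do not carry over. Pictures are saved under pics/ and viewed, at most 10 in all, crops included, and the job is handed in when it is done.

Besides the shell and the picture viewer there is one more tool, called after ">>>" by a JSON object that holds its "method" and its "body", one argument or row to a line. step_arm: Moves the arm, as the interface text tells. Its arguments: {"type":"object","properties":{"plan":{"type":"string"},"force":{"type":"number"}},"required":["plan"]}

```bash
ls; mkdir -p pics; python3 - <<'E'
from rig import r
import cv2,numpy as np
s=r.sense();print(s['eef_pos'],s['tcp_rot'],s['clock'])
for n in ['scene','side']:
    im,d=r.grab_frame(n);c=r.get_calibration(n)
    np.savez(f'pics/{n}0.npz',im=im,d=d,K=c['K'],T=c['world_from_camera'])
    cv2.imwrite(f'pics/{n}0.png',cv2.resize(im[:,:,::-1],(768,576)))
    print(n,np.round(c['K'],1).tolist(),np.round(c['world_from_camera'],3).tolist())
E
```

```text
pics
[ 267.58994544 -564.30414518  244.53973714] [-3.14014534e+00 -2.92666979e-05  4.42776464e-01] 0.0
scene [[484.7, 0.0, 252.1], [0.0, 484.7, 181.1], [0.0, 0.0, 1.0]] [[-0.866, 0.393, -0.308, 875.361], [0.499, 0.658, -0.564, 759.331], [-0.019, -0.642, -0.766, 1026.608], [0.0, 0.0, 0.0, 1.0]]
side [[445.5, 0.0, 259.0], [0.0, 445.5, 189.5], [0.0, 0.0, 1.0]] [[-0.898, -0.249, 0.362, 15.113], [-0.44, 0.532, -0.724, 1073.909], [-0.012, -0.81, -0.587, 928.04], [0.0, 0.0, 0.0, 1.0]]
```

View pics/scene0.png

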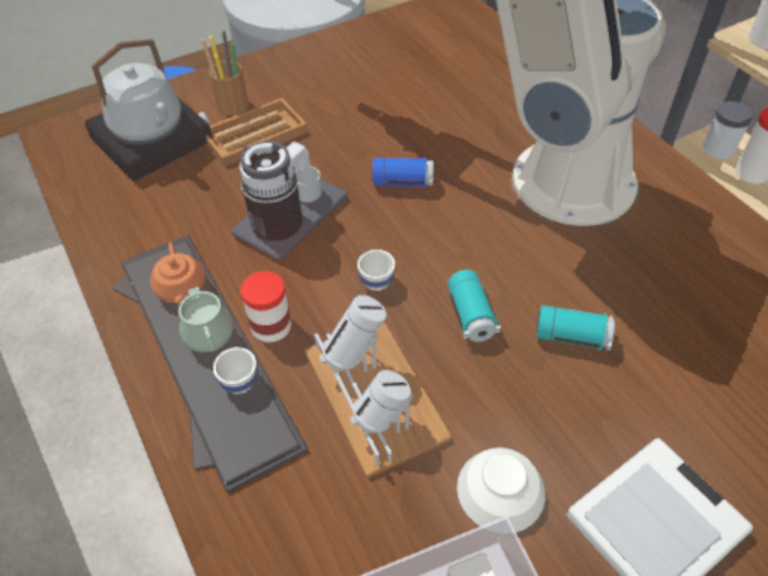

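View pics/side0.png

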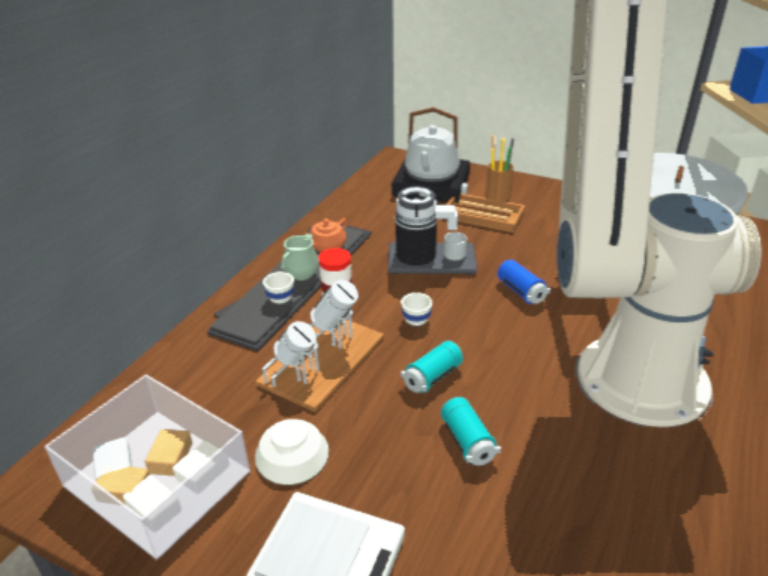

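The scene view shows the tall canister in the rack (lid about (367,310), foot about (340,365)), the short one at (385,400), and the mill at (270,190) with its collar mouth at (267,160). The side view shows the same, with the mill's collar at (417,200) and its chute to the right.

```bash
cat > h.py <<'E'
import numpy as np,cv2
def load(f):
    z=np.load(f);return z['im'],z['d'],z['K'],z['T']
def cloud(d,K,T):
    v,u=np.indices(d.shape);P=np.stack([(u-K[0,2])/K[0,0]*d,(v-K[1,2])/K[1,1]*d,d],-1)
    W=P@T[:3,:3].T+T[:3,3];W[d<=0]=np.nan;return W
def circ(p):
    A=np.c_[2*p,np.ones(len(p))];s=np.linalg.lstsq(A,(p**2).sum(1),rcond=None)[0]
    return s[:2],np.sqrt(s[2]+s[:2]@s[:2])
E
python3 - <<'E'
from h import *
for n,rk,ml in [('scene',(200,185,310,320),(150,90,240,175)),('side',(165,170,265,275),(250,115,330,190))]:
    im,d,K,T=load(f'pics/{n}0.npz');W=cloud(d,K,T);hsv=cv2.cvtColor(im,cv2.COLOR_RGB2HSV)
    def sub(b):
        m=np.zeros(d.shape,bool);m[b[1]:b[3],b[0]:b[2]]=1;return m&np.isfinite(W[...,2])
    m=sub(rk)&(abs(W[...,2]-14)<5)&(hsv[...,1]>90)&(hsv[...,2]>110)
    p=W[m][:,:2].astype(np.float32);print(n,'board',m.sum(),cv2.minAreaRect(p),np.median(W[m][:,2]))
    # canister surfaces
    m=sub(rk)&(W[...,2]>50)&(hsv[...,1]<70)
    k,lab,st,ce=cv2.connectedComponentsWithStats(m.astype(np.uint8))
    for i in range(1,k):
        if st[i,4]>100: q=W[lab==i]; print('can',st[i],q.mean(0).round(),np.percentile(q[:,2],[2,98]).round(), q[q[:,2]>np.percentile(q[:,2],80)].mean(0).round())
    m=sub(ml)&(W[...,2]>175)&(W[...,2]<195);q=W[m];print('mill top',m.sum(),q.mean(0),q.min(0),q.max(0),circ(q[abs(q[:,2]-185)<3][:,:2]))
    m=sub(ml)&(W[...,2]>60)&(W[...,2]<105)&(hsv[...,2]<90);q=W[m];print('mill body',m.sum(),circ(q[:,:2]))
    b=(ml[0]-10,ml[1],ml[2]+10,ml[3]+5)
    m=sub(b)&(W[...,2]>5)&(W[...,2]<35)&(hsv[...,1]<80);q=W[m];print('plate',m.sum(),np.median(q[:,2]),cv2.minAreaRect(q[:,:2].astype(np.float32)))
    cv2.imwrite(f'pics/{n}c.png',0*im)
    a=[im[y0:y0+115,x0:x0+115,::-1] for x0,y0 in ((rk[0]-5,rk[1]),(ml[0]-10,ml[1]-20))]
    cv2.imwrite(f'pics/{n}c.png',cv2.resize(np.hstack(a),None,fx=3.4,fy=3.4,interpolation=cv2.INTER_CUBIC))
a=np.vstack([cv2.imread('pics/scenec.png'),cv2.imread('pics/sidec.png')]);cv2.imwrite('pics/crop1.png',cv2.resize(a,(600,600)))
E
```

```text
scene board 3041 ((597.466064453125, 227.5438995361328), (250.01377868652344, 145.81065368652344), 85.29125213623047) 14.031092333379888
can [ 211  197   65  107 2497] [613. 231. 105.] [ 52. 158.] [582. 174. 147.]
mill top 444 [ 577.20055232 -185.6562827   183.22481082] [ 534.17487695 -235.07945532  175.10057784] [ 619.53852405 -142.78580912  189.91324168] (array([ 577.26599213, -188.52218396]), np.float64(36.85628876609561))
mill body 406 (array([ 577.18862657, -189.0962089 ]), np.float64(48.800437965103995))
plate 1257 18.910800724783712 ((537.6753540039062, -246.71728515625), (262.12939453125, 505.8002624511719), 26.264907836914062)
side board 1831 ((662.4859619140625, 152.6983184814453), (387.89923095703125, 298.576171875), 85.42778778076172) 13.284578307346806
can [176 170  36  26 424] [771.  58.  67.] [52. 91.] [773.  30.  83.]
can [ 178  177   61   70 1449] [601. 212. 102.] [ 52. 156.] [570. 176. 144.]
mill top 200 [ 568.92787199 -185.45215921  181.81947733] [ 529.17453495 -232.56630528  175.26827594] [ 611.63185644 -143.9424238   188.96871549] (array([ 570.74216379, -188.91340128]), np.float64(36.932280584204456))
mill body 291 (array([ 571.36714976, -188.60883621]), np.float64(46.85138768057386))
plate 974 17.757282318387354 ((604.5369873046875, -310.8533935546875), (336.9219970703125, 534.203369140625), 32.116641998291016)
```

View pics/crop1.png

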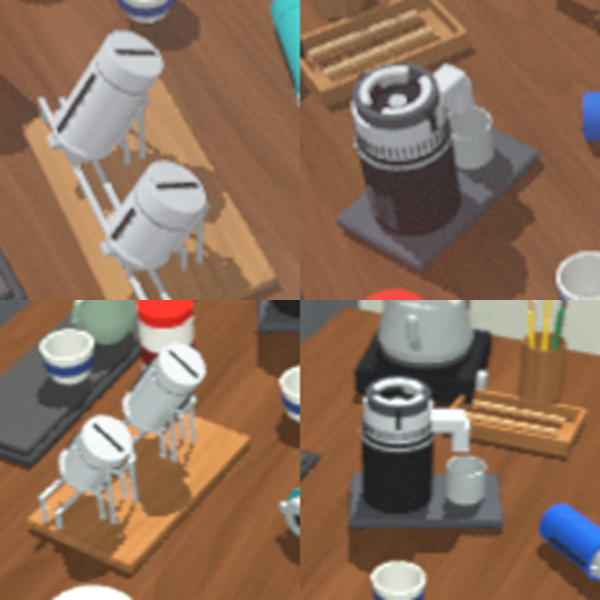

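The crop shows the tall canister top-left at rack y = -60 (lid bar visible, rib facing up), and the mill with its rib on the burr stage and its notched collar. The board rectangle of 250 x 146 at z 14 matches the size given. Next I need the mill's yaw and the wrist camera offset.

```bash
python3 - <<'E'
from h import *
from rig import r
for n in ('scene','side'):
    im,d,K,T=load(f'pics/{n}0.npz');W=cloud(d,K,T);hsv=cv2.cvtColor(im,cv2.COLOR_RGB2HSV)
    rad=np.hypot(W[...,0]-575,W[...,1]+189)
    m=(rad<200)&(W[...,2]>8)&(W[...,2]<26)&(hsv[...,1]<90)&(hsv[...,2]<140)
    k,l,st,_=cv2.connectedComponentsWithStats(m.astype(np.uint8));i=1+st[1:,4].argmax();q=W[l==i]
    print(n,st[i],np.median(q[:,2]),cv2.minAreaRect(q[:,:2].astype(np.float32)))
    m=(rad<200)&(rad>75)&(W[...,2]>40)&(W[...,2]<85);q=W[m];print('cup',m.sum(),q.mean(0) if m.sum() else 0)
s=r.sense();c=r.get_calibration('wrist');T=c['world_from_camera']
from scipy.spatial.transform import Rotation as R
R0=R.from_euler('xyz',s['tcp_rot']).as_matrix()
print('cam in tool',(R0.T@(T[:3,3]-s['eef_pos'])).round(1),(R0.T@T[:3,:3]).round(3).tolist(),c['K'].round(1).tolist(),s['qpos'])
E
```

```text
scene [ 154  120   78   54 1081] 18.460261272970797 ((540.1004638671875, -203.8291015625), (217.9833984375, 126.39826202392578), 23.766231536865234)
cup 267 [ 575.95386187 -193.48359328   58.97773656]
side [259 161  59  22 667] 17.265345697645785 ((534.5181884765625, -203.83094787597656), (213.43704223632812, 132.40316772460938), 24.71512794494629)
cup 304 [ 594.99572562 -187.77681797   57.6488861 ]
cam in tool [  72.2    0.4 -128.6] [[0.0, -0.959, -0.283], [1.0, 0.0, -0.0], [0.0, -0.283, 0.959]] [[295.8, 0.0, 261.1], [0.0, 295.8, 189.3], [0.0, 0.0, 1.0]] [-1.13039595e+00  3.53589616e-01  1.63407495e+00  4.07920545e-05
  1.15518563e+00 -2.43040075e-03]
```

>>> {"method": "step_arm", "body": {
  "plan": "0 0 8 40 50 15 0; 0 0 16 75 95 30 0; 0 0 24 110 140 45 0; 0 0 32 150 185 60 0; 0 0 40 190 235 60 0; 0 0 48 230 280 60 0; 0 0 56 265 330 60 0; 0 0 64 300 370 60 0"
}}

```text
clock: 0.9
eef_pos: [516.3, -257.0, 304.0]
tcp_rot: [-3.142, 0.0, 1.565]
contact_force: [0.5, -0.7, -0.4]
opening: 1.001
grasp_force: 0.0
```

>>> {"method": "step_arm", "body": {
  "plan": "0 0 8 4 5 2 0; 0 0 16 7 7 4 0; 0 0 24 7 7 5 0; 0 0 24 7 7 5 0"
}}

```text
clock: 1.3
eef_pos: [522.5, -251.5, 308.7]
tcp_rot: [-3.141, -0.0, 1.981]
contact_force: [-0.1, -0.3, 0.1]
opening: 0.998
grasp_force: 0.0
```

```bash
cat >> h.py <<'E'
def snap(r,f,n='wrist'):
    s=r.sense();c=r.get_calibration(n);im,d=r.grab_frame(n)
    np.savez(f'pics/{f}.npz',im=im,d=d,K=c['K'],T=c['world_from_camera']);cv2.imwrite(f'pics/{f}.png',im[:,:,::-1])
    print(s['clock'],s['eef_pos'].round(1),s['tcp_rot'].round(3),np.array(s['qpos']).round(2));return im,d,c['K'],c['world_from_camera']
E
python3 - <<'E'
from h import *
from rig import r
snap(r,'w1')
E
```

```text
1.3 [ 522.5 -251.5  308.7] [-3.141 -0.     1.981] [-0.45  0.23  1.66 -0.    1.25 -0.86]
```

View pics/w1.png

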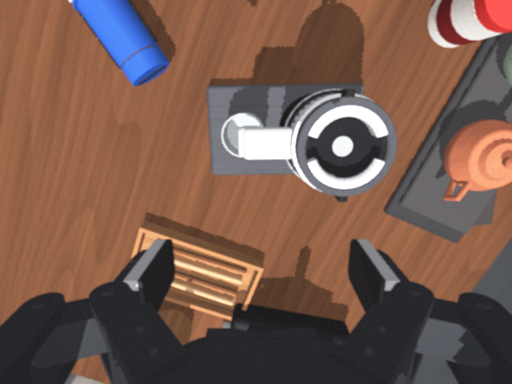

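The wrist view shows the collar at (343,146), with dark notches left and right of the bright lip, and the chute pointing left. Next I'll measure the centre and notch direction.

```bash
python3 - <<'E'
from h import *
im,d,K,T=load('pics/w1.npz')
def ray(u,v,z):
    D=np.stack([(u-K[0,2])/K[0,0],(v-K[1,2])/K[1,1],np.ones_like(u)],-1)@T[:3,:3].T
    return T[:3,3]+D*((z-T[2,3])/D[...,2])[...,None]
v,u=np.indices(d.shape).astype(float);P=ray(u,v,185.)
W=cloud(d,K,T)
g=cv2.cvtColor(im,cv2.COLOR_RGB2GRAY)
roi=(abs(u-343)<60)&(abs(v-146)<60)
top=roi&(abs(W[...,2]-185)<4);q=W[top]
cs,_=cv2.findContours(top.astype(np.uint8),cv2.RETR_EXTERNAL,cv2.CHAIN_APPROX_NONE)
c=max(cs,key=cv2.contourArea);e=cv2.fitEllipse(c);print('z',np.median(q[:,2]),'outer ellipse',e)
cc=W[c[:,0,1],c[:,0,0]][:,:2];ctr,R=circ(cc);print('circ depth',ctr,R)
cp=P[c[:,0,1],c[:,0,0]][:,:2];ctr2,R2=circ(cp);print('circ ray',ctr2,R2)
# bright lip outer
b=roi&(g>150)&(np.hypot(P[...,0]-ctr2[0],P[...,1]-ctr2[1])<46)&top
rr=np.hypot(P[...,0]-ctr2[0],P[...,1]-ctr2[1]);print('bright r',np.percentile(rr[b],[2,50,98]))
a=np.degrees(np.arctan2(P[...,1]-ctr2[1],P[...,0]-ctr2[0]))
for lo,hi in((28,34),):
    m=roi&(rr>lo)&(rr<hi)&(g<110);t=np.radians(a[m]);print(m.sum(),'axis deg',np.degrees(np.angle(np.exp(2j*t).mean()))/2)
    h=np.histogram(a[m],bins=np.arange(-180,181,10))[0];print(h)
E
```

```text
z 184.88289079814402 outer ellipse ((346.9179992675781, 145.58168029785156), (96.56124877929688, 105.64154815673828), 30.925474166870117)
circ depth [ 576.51961988 -191.11946483] 43.117602380848766
circ ray [ 576.33278928 -191.0688368 ] 43.07463298009577
bright r [26.62758252 31.88409813 36.48899546]
308 axis deg 23.527238385044615
[16 43 47 42  0  0  0  0  0  0  0  0  0  0  0  0  0  0 19 42 45 45  9  0
  0  0  0  0  0  0  0  0  0  0  0  0]
```

Outer radius 43.1 matches the 43 expected, so the seat is at about (576.4, -191) with yaw 23.5°. Next is the pregrasp pose along the canister's axis.

```bash
cat >> h.py <<'E'
from scipy.spatial.transform import Rotation as Ro
def tool(z,yaz):
    z=np.array(z,float);z/=np.linalg.norm(z);y=np.array([np.cos(yaz),np.sin(yaz),0]);y-=z*(y@z);y/=np.linalg.norm(y)
    return Ro.from_matrix(np.c_[np.cross(y,z),y,z])
def delta(s,Rt,p):
    R0=Ro.from_euler('xyz',s['tcp_rot']);rv=np.degrees((Rt*R0.inv()).as_rotvec())
    print('rotvec',rv.round(1),'shift',(np.array(p)-s['eef_pos']).round(1))
E
python3 - <<'E'
from h import *
from rig import r
s=r.sense();y=np.radians(-4.7);a=np.array([-np.sin(.5585)*np.cos(y),-np.sin(.5585)*np.sin(y),np.cos(.5585)])
foot=np.array([632.5,164.4,46]);print(foot+90*a)
delta(s,tool(-a,np.radians(85.3)),foot+190*a)
E
```

```text
[584.96804621 168.30783795 122.32458432]
rotvec [-19.6 -27.3  60.4] shift [   9.8  424.4 -101.5]
```

>>> {"method": "step_arm", "body": {
  "plan": "-2 -3 7 1 45 0 0; -5 -7 15 3 95 0 0; -7 -10 22 4 140 0 0; -10 -13 30 5 190 0 0; -12 -17 37 6 235 -20 0; -15 -20 45 7 280 -40 0; -17 -24 52 8 330 -60 0; -19 -26 58 9 375 -80 0"
}}

```text
clock: 2.15
eef_pos: [530.2, 122.1, 229.8]
tcp_rot: [3.131, 0.54, 3.015]
contact_force: [1.5, -1.4, 0.5]
opening: 1.0
grasp_force: 0.0
```

```bash
python3 - <<'E'
from h import *
from rig import r
s=r.sense();y=np.radians(-4.7);a=np.array([-np.sin(.5585)*np.cos(y),-np.sin(.5585)*np.sin(y),np.cos(.5585)])
foot=np.array([632.5,164.4,46])
print(s['eef_pos'],s['clock'],s['qpos']);delta(s,tool(-a,np.radians(85.3)),foot+190*a)
E
```

```text
[530.21880617 122.08010892 229.7862281 ] 2.15 [ 0.36477252  0.05937057  2.17176911 -0.53169103  0.47760706 -0.6600899 ]
rotvec [-0.6 -1.   2.2] shift [  1.9  50.6 -22.7]
```

>>> {"method": "step_arm", "body": {
  "plan": "-0.5 -1 2.2 2 40 -18 0; -0.5 -1 2.2 2 50 -22 0; -0.5 -1 2.2 2 50 -22 0"
}}

```text
clock: 2.45
eef_pos: [532.7, 171.6, 207.0]
tcp_rot: [3.141, 0.554, 3.056]
contact_force: [0.2, 0.1, -0.5]
opening: 0.998
grasp_force: 0.0
```

```bash
python3 - <<'E'
from h import *
from rig import r
snap(r,'w2')
E
```

```text
2.45 [532.7 171.6 207. ] [3.141 0.554 3.056] [ 0.47  0.13  2.16 -0.68  0.46 -0.45]
```

View pics/w2.png

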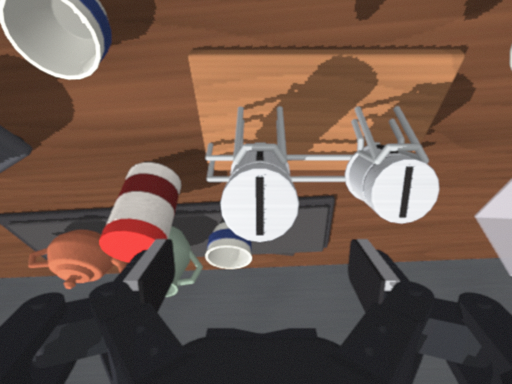

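The lid of the tall canister is at (260,201), centred between the fingers, with its bar vertical in the picture. Next I'll get its exact centre and normal.

```bash
python3 - <<'E'
from h import *
from rig import r
im,d,K,T=load('pics/w2.npz');W=cloud(d,K,T);s=r.sense()
Rt=Ro.from_euler('xyz',s['tcp_rot']).as_matrix()
L=(W-s['eef_pos'])@Rt
v,u=np.indices(d.shape)
m=(np.hypot(u-260,v-201)<45)&np.isfinite(d);z=L[...,2]
z0=np.percentile(z[m&(np.hypot(u-260,v-201)<25)],50);lid=m&(abs(z-z0)<5)
q=L[lid];A=np.c_[q[:,:2],np.ones(len(q))];co=np.linalg.lstsq(A,q[:,2],rcond=None)[0];print('lid z',z0,'slopes deg',np.degrees(co[:2]))
c,_=cv2.findContours(lid.astype(np.uint8),cv2.RETR_EXTERNAL,cv2.CHAIN_APPROX_NONE);c=max(c,key=cv2.contourArea)[:,0]
ctr,R=circ(L[c[:,1],c[:,0]][:,:2]);print('lid centre tool xy',ctr,R)
wc=s['eef_pos']+Rt@np.array([*ctr,z0]);print('lid world',wc)
g=cv2.cvtColor(im,cv2.COLOR_RGB2GRAY);b=lid&(g<80)&(np.hypot(u-260,v-201)<33);print('bar',b.sum(),cv2.fitLine(L[b][:,:2].astype(np.float32),2,0,.01,.01).ravel())
gp=s['eef_pos']+Rt@np.array([*ctr,z0+30+5]);print('TCP goal',gp,'shift',gp-s['eef_pos'])
E
```

```text
lid z nan slopes deg [0. 0.]Traceback (most recent call last):
  File "<stdin>", line 10, in <module>
ValueError: max() iterable argument is empty
```

```bash
python3 - <<'E'
from h import *
from rig import r
im,d,K,T=load('pics/w2.npz');W=cloud(d,K,T);s=r.sense()
Rt=Ro.from_euler('xyz',s['tcp_rot']).as_matrix()
L=(W-s['eef_pos'])@Rt
v,u=np.indices(d.shape)
m=(np.hypot(u-260,v-201)<45)&(d>0);z=L[...,2]
print(m.sum());z0=np.percentile(z[m&(np.hypot(u-260,v-201)<25)],50);lid=m&(abs(z-z0)<5)
q=L[lid];A=np.c_[q[:,:2],np.ones(len(q))];co=np.linalg.lstsq(A,q[:,2],rcond=None)[0];print('lid z',z0,'slopes deg',np.degrees(co[:2]))
c,_=cv2.findContours(lid.astype(np.uint8),cv2.RETR_EXTERNAL,cv2.CHAIN_APPROX_NONE);c=max(c,key=cv2.contourArea)[:,0]
ctr,R=circ(L[c[:,1],c[:,0]][:,:2]);print('lid centre tool xy',ctr,R)
wc=s['eef_pos']+Rt@np.array([*ctr,z0]);print('lid world',wc)
g=cv2.cvtColor(im,cv2.COLOR_RGB2GRAY);b=lid&(g<80)&(np.hypot(u-260,v-201)<33);print('bar',b.sum(),cv2.fitLine(L[b][:,:2].astype(np.float32),2,0,.01,.01).ravel())
gp=s['eef_pos']+Rt@np.array([*ctr,z0+35]);print('TCP goal',gp,'shift',gp-s['eef_pos'])
E
```

```text
6315
lid z 69.94180357920476 slopes deg [ 0.88320754 -0.06281104]
lid centre tool xy [ 1.60094141 -0.05607199] 27.230295199179047
lid world [568.31169491 167.49469468 147.33813066]
bar 336 [ 1.0000000e+00  1.5881049e-04  2.2472908e+00 -2.2090933e-01]
TCP goal [586.67732946 165.92653866 117.58507444] shift [ 53.70563637  -4.64111052 -90.05283455]
```

>>> {"method": "step_arm", "body": {
  "plan": "0 0 0 14 -1 -23 0; 0 0 0 27 -2.5 -45 0; 0 0 0 40 -3.5 -68 0; 0 0 0 48 -4 -80 0; 0 0 0 54 -4.5 -90 0; 0 0 0 54 -4.5 -90 0; 0 0 0 54 -4.5 -90 0"
}}

```text
clock: 3.2
eef_pos: [587.6, 164.6, 118.8]
tcp_rot: [3.141, 0.556, 3.054]
contact_force: [-0.9, -0.0, 1.3]
opening: 0.998
grasp_force: 0.0
```

>>> {"method": "step_arm", "body": {
  "plan": "0 0 0 0 0 0 255; 0 0 0 0 0 0 255; 0 0 0 0 0 0 255; 0 0 0 0 0 0 255; 0 0 0 0 0 0 255; 0 0 0 0 0 0 255",
  "force": 60
}}

```text
clock: 3.8
eef_pos: [587.4, 165.7, 119.3]
tcp_rot: [-3.141, 0.557, 3.057]
contact_force: [-5.8, -1.0, 7.6]
opening: 0.644
grasp_force: 61.1
```

>>> {"method": "step_arm", "body": {
  "plan": "0 0 0 -8 1 13 255; 0 0 0 -21 2 34 255; 0 0 0 -34 3 55 255; 0 0 0 -47 4 76 255; 0 0 0 -55 4.5 100 255; 0 0 0 -55 4.5 140 255; 0 0 0 -55 4.5 180 255; 0 0 0 -55 4.5 180 255"
}}

```text
clock: 4.6
eef_pos: [534.2, 171.7, 304.4]
tcp_rot: [3.136, 0.563, 3.055]
contact_force: [0.9, 0.8, -3.3]
opening: 0.632
grasp_force: 96.2
```

```bash
python3 - <<'E'
from h import *
from rig import r
s=r.sense();print(s['eef_pos'],s['contact_force'],s['wrist_torque'],s['opening'])
y=np.radians(23.5+90)
delta(s,tool([0,0,-1],y),[576.4,-191,320])
E
```

```text
[534.20911644 171.73799929 304.41161346] [ 0.89662321  0.79839181 -3.34635057] [0.04765173 0.5729298  0.02687996] 0.6318758484732334
rotvec [-5.6 32.1 27.6] shift [  42.2 -362.7   15.6]
```

>>> {"method": "step_arm", "body": {
  "plan": "-0.5 3 3 4 -35 10 255; -1 7 6 9 -80 20 255; -2 11 9 15 -125 25 255; -3 15 13 20 -170 25 255; -4 19 17 25 -215 25 255; -4.5 23 21 30 -260 25 255; -5 28 24 36 -305 20 255; -5.6 32 27.6 42 -345 16 255"
}}

```text
clock: 5.4
eef_pos: [570.5, -152.6, 315.2]
tcp_rot: [-3.138, -0.009, -2.728]
contact_force: [1.4, 0.4, -3.8]
opening: 0.642
grasp_force: 96.0
```

>>> {"method": "step_arm", "body": {
  "plan": "0 0 0 0 -10 0 255; 0 0 0 0 -10 0 255; 0 0 0 0 -10 0 255"
}}

```text
clock: 5.7
eef_pos: [570.2, -159.5, 315.0]
tcp_rot: [-3.137, -0.006, -2.73]
contact_force: [0.8, 1.2, -4.7]
opening: 0.636
grasp_force: 96.0
```

```bash
python3 - <<'E'
from h import *
from rig import r
s=r.sense();print(s['contact_force'],s['wrist_torque'],s['opening'],s['grasp_force'])
delta(s,tool([0,0,-1],np.radians(113.5)),[576.4,-191,320])
snap(r,'w3');snap(r,'s3','scene');snap(r,'d3','side')
a=cv2.imread('pics/s3.png')[40:180,120:270];b=cv2.imread('pics/d3.png')[60:200,210:360];c=cv2.resize(cv2.imread('pics/w3.png'),(560,420))[:,90:470]
x=cv2.resize(np.vstack([a,b]),(300*420//560*1,420))
cv2.imwrite('pics/m3.png',np.hstack([cv2.resize(a,(400,373)),cv2.resize(b,(400,373))]))
E
```

```text
[ 0.75830357  1.24868319 -4.71453575] [ 2.56618073e-05 -1.60846818e-02  2.72373601e-02] 0.6360924722954935 95.97101926803589
rotvec [ 0.4 -0.2 -0.1] shift [  6.2 -31.5   5. ]
5.7 [ 570.2 -159.5  315. ] [-3.137 -0.006 -2.73 ] [-0.27  0.24  1.62 -0.01  1.27 -2.25]
5.75 [ 570.3 -159.   315.5] [-3.137 -0.006 -2.729] [-0.27  0.24  1.62 -0.01  1.27 -2.25]
5.8 [ 570.5 -158.8  315.9] [-3.136 -0.005 -2.729] [-0.27  0.24  1.62 -0.01  1.27 -2.25]
```

View pics/m3.png

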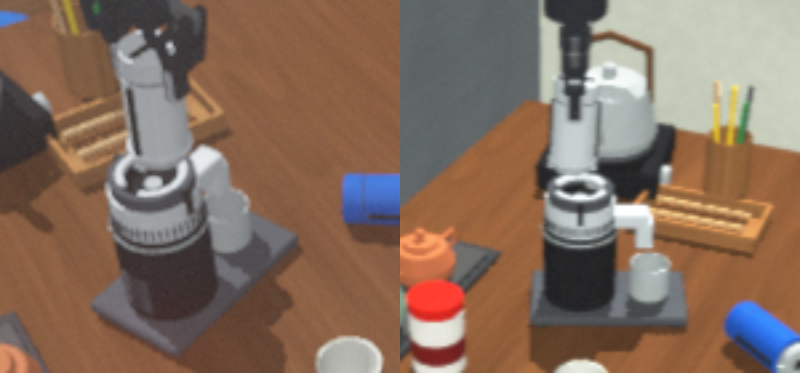

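View pics/w3.png

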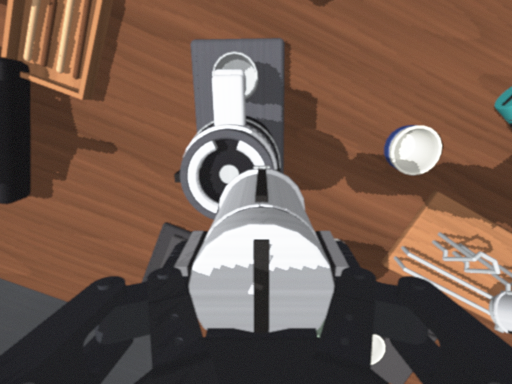

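The pictures show the canister held upright over the mill's near side, its rib and lid bar lined up with the notch axis. In the wrist view the lid is at (261,275) and the collar at (229,172). Next I'll check for lean and offset.

```bash
cat > meas.py <<'E'
from h import *
def lidm(f,tcp,uv=(261,275)):
    im,d,K,T=load(f);W=cloud(d,K,T);v,u=np.indices(d.shape)
    m=(np.hypot(u-uv[0],v-uv[1])<80)&(d>0)&(abs(W[...,2]-(tcp[2]+35))<8)&(np.hypot(W[...,0]-tcp[0],W[...,1]-tcp[1])<34)
    q=W[m];co=np.linalg.lstsq(np.c_[q[:,:2],np.ones(len(q))],q[:,2],rcond=None)[0]
    res=q[:,2]-np.c_[q[:,:2],np.ones(len(q))]@co
    n=np.array([-co[0],-co[1],1]);n/=np.linalg.norm(n);print('lid n',n.round(4),'z',q[:,2].mean(),'res',res.std(),m.sum())
    return W,m,n
E
python3 - <<'E'
from meas import *
tcp=np.array([570.2,-159.4,315.2])
W,m,n=lidm('pics/w3.npz',tcp)
ax=np.array([np.cos(np.radians(23.5)),np.sin(np.radians(23.5)),0])
# lid front edge: contour points facing mill (away from fingers)
c,_=cv2.findContours(m.astype(np.uint8),cv2.RETR_EXTERNAL,cv2.CHAIN_APPROX_NONE);c=max(c,key=cv2.contourArea)[:,0]
p=W[c[:,1],c[:,0]][:,:2]-tcp[:2]
side=np.array([-ax[1],ax[0]]);px=p@ax[:2];py=p@side
k=(px<-8);print('lid circle rel tcp (world)',circ(p[k]),'extent x',px.min(),px.max(),'y',py.min(),py.max())
im,d,K,T=load('pics/w3.npz');v,u=np.indices(d.shape)
t=(abs(W[...,2]-185)<4)&(np.hypot(u-229,v-172)<60)
c,_=cv2.findContours(t.astype(np.uint8),cv2.RETR_EXTERNAL,cv2.CHAIN_APPROX_NONE);c=max(c,key=cv2.contourArea)[:,0]
p=W[c[:,1],c[:,0]][:,:2];rr=np.hypot(*(p-[576.4,-191]).T);k=(rr>40)&(rr<46);print('collar',k.sum(),circ(p[k]),np.degrees(np.arctan2(*(p[k]-[576.4,-191]).T[::-1])).round()[::12])
# flange / spigot from scene,side views: canister body slices vertical line
for f in('s3','d3'):
    im,d,K,T=load(f'pics/{f}.npz');W2=cloud(d,K,T)
    for zl,zh in((252,268),(268,285),(285,300)):
        k=(W2[...,2]>zl)&(W2[...,2]<zh)&(np.hypot(W2[...,0]-tcp[0],W2[...,1]-tcp[1])<36);q=W2[k][:,:2]
        print(f,zl,k.sum(),circ(q))
    k=(abs(W2[...,2]-185)<3)&(np.hypot(W2[...,0]-575,W2[...,1]+190)<50);
    o=W2[k][:,:2];h=cv2.minEnclosingCircle(o.astype(np.float32));print('collar',f,h)
E
```

```text
lid n [-0.0546 -0.0231  0.9982] z 347.19514992992225 res 1.186807471597527 13453
lid circle rel tcp (world) (array([0.7589468 , 0.00486464]), np.float64(30.06705832949815)) extent x -30.102812121625426 14.773923233133546 y -31.18380065735404 30.384548775268367
collar 181 (array([ 576.25647645, -191.16372018]), np.float64(42.42745064081941)) [-146. -131. -113.  -95.  -80.  -61.  -45.  -27.   -8.  127.  134.  151.
  169. -175. -161. -147.]
s3 252 121 (array([ 573.32496266, -156.05196199]), np.float64(26.936869422258837))
s3 268 134 (array([ 572.74839223, -157.15440275]), np.float64(27.344098682727427))
s3 285 111 (array([ 572.02067592, -157.42970914]), np.float64(27.32575562141255))
collar s3 ((576.5732421875, -188.11697387695312), 48.656211853027344)
d3 252 81 (array([ 568.54893201, -158.38162805]), np.float64(27.277632632490633))
d3 268 86 (array([ 567.74907778, -158.68452287]), np.float64(27.770542814503333))
d3 285 82 (array([ 566.44966287, -158.79042509]), np.float64(27.538732318432253))
collar d3 ((570.4957275390625, -186.72276306152344), 44.97126007080078)
```

The lid normal and both side views agree on a lean of about 3°, with the lid towards the chute. I'll level it, centre it over the collar and recheck.

>>> {"method": "step_arm", "body": {
  "plan": "-0.7 1.5 0 2 -14 2 255; -1.4 3 0 4.5 -28 2 255; -1.4 3 0 4.5 -32 2 255; -1.4 3 0 4.5 -32 2 255; -1.4 3 0 4.5 -32 2 255; -1.4 3 0 4.5 -32 2 255"
}}

```text
clock: 6.45
eef_pos: [575.3, -191.9, 318.0]
tcp_rot: [-3.135, -0.063, -2.729]
contact_force: [-0.9, 0.3, -4.0]
opening: 0.637
grasp_force: 96.0
```

```bash
python3 - <<'E'
from meas import *
from rig import r
snap(r,'w4');snap(r,'s4','scene');snap(r,'d4','side')
tcp=r.sense()['eef_pos'];W,m,n=lidm('pics/w4.npz',tcp)
for f,ref in(('s4',(577.2,-189.0)),('d4',(571.4,-188.7))):
    im,d,K,T=load(f'pics/{f}.npz');W2=cloud(d,K,T)
    cs=[]
    for zl in(250,262,274,286):
        k=(W2[...,2]>zl)&(W2[...,2]<zl+12)&(np.hypot(W2[...,0]-tcp[0],W2[...,1]-tcp[1])<36);cs.append(circ(W2[k][:,:2])[0])
    cs=np.array(cs);pf=np.polyfit([256,268,280,292],cs,1);print(f,'slope',pf[0].round(3),'mean rel mill',(cs.mean(0)-ref).round(1),'at z230',(pf[0]*230+pf[1]-ref).round(1))
a=cv2.imread('pics/s4.png')[60:160,130:230];b=cv2.imread('pics/d4.png')[80:180,220:320]
cv2.imwrite('pics/m4.png',cv2.resize(np.hstack([a,b]),(800,400),interpolation=cv2.INTER_CUBIC))
E
```

```text
6.45 [ 575.3 -191.9  318. ] [-3.135 -0.063 -2.729] [-0.3   0.29  1.56 -0.05  1.33 -2.27]
6.5 [ 575.3 -192.   318.1] [-3.135 -0.063 -2.729] [-0.3   0.29  1.56 -0.05  1.33 -2.27]
6.55 [ 575.4 -192.   318.1] [-3.135 -0.063 -2.729] [-0.3   0.29  1.56 -0.05  1.33 -2.27]
lid n [-1.020e-02  1.000e-04  9.999e-01] z 350.5166600343641 res 1.2687075806971837 13652
s4 slope [0.016 0.021] mean rel mill [-1.6 -2.2] at z230 [-2.3 -3.1]
d4 slope [-0.006 -0.004] mean rel mill [-0.8 -4.2] at z230 [-0.5 -4.1]
```

View pics/m4.png

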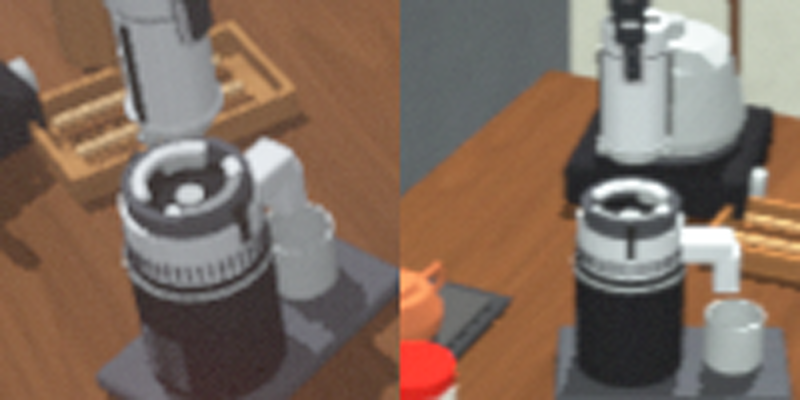

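The canister is upright now and about 2 mm too far towards -y. I'll shift it, then lower in stages while watching force.

>>> {"method": "step_arm", "body": {
  "plan": "0 0 0 0.7 2 -10 255; 0 0 0 0.7 2 -25 255; 0 0 0 0.7 2 -38 255; 0 0 0 0.7 2 -42 255; 0 0 0 0.7 2 -45 255; 0 0 0 0.7 2 -48 255; 0 0 0 0.7 2 -50 255; 0 0 0 0.7 2 -50 255"
}}

```text
clock: 7.4
eef_pos: [576.3, -190.4, 268.1]
tcp_rot: [-3.134, -0.063, -2.729]
contact_force: [0.2, -0.1, -3.4]
opening: 0.639
grasp_force: 96.0
```

>>> {"method": "step_arm", "body": {
  "plan": "0 0 0 0 0 -2 255; 0 0 0 0 0 -4 255; 0 0 0 0 0 -6 255; 0 0 0 0 0 -7 255; 0 0 0 0 0 -7 255"
}}

```text
clock: 7.9
eef_pos: [576.1, -190.3, 260.9]
tcp_rot: [-3.135, -0.064, -2.729]
contact_force: [-0.1, 1.1, -3.6]
opening: 0.635
grasp_force: 96.0
```

>>> {"method": "step_arm", "body": {
  "plan": "0 0 0 0 0 -1.5 255; 0 0 0 0 0 -2.5 255; 0 0 0 0 0 -3.5 255; 0 0 0 0 0 -3.5 255; 0 0 0 0 0 -3.5 255"
}}

```text
clock: 8.4
eef_pos: [576.3, -190.4, 258.6]
tcp_rot: [-3.134, -0.063, -2.729]
contact_force: [-4.1, 0.1, 6.0]
opening: 0.64
grasp_force: 97.4
```

Contact came at a foot height of about 171 mm, which means fully seated. Now the clockwise turn.

>>> {"method": "step_arm", "body": {
  "plan": "0 0 -4 0 0 0 255; 0 0 -8 0 0 0 255; 0 0 -12 0 0 0 255; 0 0 -16 0 0 0 255; 0 0 -20 0 0 0 255; 0 0 -20 0 0 0 255"
}}

```text
clock: 9.0
eef_pos: [575.7, -190.3, 258.5]
tcp_rot: [-3.135, -0.064, -3.081]
contact_force: [-4.4, 1.5, 7.1]
opening: 0.637
grasp_force: 97.0
```

```bash
python3 - <<'E'
from rig import r
s=r.sense();print(s['eef_pos'],s['tcp_rot'],s['contact_force'],s['wrist_torque'],s['qpos'])
E
```

```text
[ 575.71194266 -190.29542059  258.54696937] [-3.13464492 -0.06407061 -3.08083769] [-4.39426503  1.46995139  7.06122162] [0.47883803 1.06534268 0.06159479] [-0.30575318  0.34198275  1.6202012  -0.03115559  1.23689848 -1.92646943]
```

>>> {"method": "step_arm", "body": {
  "plan": "0 0 -7 0 0 0 255; 0 0 -14 0 0 0 255; 0 0 -21 0 0 0 255; 0 0 -28 0 0 0 255; 0 0 -35 0 0 0 255; 0 0 -42 0 0 0 255; 0 0 -50 0 0 0 255; 0 0 -50 0 0 0 255"
}}

```text
clock: 9.8
eef_pos: [576.3, -190.3, 258.4]
tcp_rot: [-3.135, -0.063, 2.33]
contact_force: [-2.0, 0.7, 4.9]
opening: 0.639
grasp_force: 96.8
```

>>> {"method": "step_arm", "body": {
  "plan": "0 0 -4 0 0 0 255; 0 0 -8 0 0 0 255; 0 0 -12 0 0 0 255; 0 0 -15 0 0 0 255; 0 0 -17 0 0 0 255; 0 0 -17 0 0 0 255"
}}

```text
clock: 10.4
eef_pos: [576.1, -190.3, 258.3]
tcp_rot: [-3.134, -0.063, 2.038]
contact_force: [-4.2, 1.7, 5.4]
opening: 0.639
grasp_force: 97.0
```

```bash
python3 - <<'E'
from rig import r
s=r.sense();print(s['eef_pos'],s['tcp_rot'],s['contact_force'],s['wrist_torque'],s['qpos'])
E
```

```text
[ 576.0527743  -190.25353182  258.32132039] [-3.13449621 -0.06324366  2.03811561] [-4.24990804  1.65945247  5.41248488] [0.45169991 0.72282523 0.1000559 ] [-0.34230267  0.33908116  1.62485062  0.04083327  1.22863707 -0.82452931]
```

>>> {"method": "step_arm", "body": {
  "plan": "0 0 -1.5 0 0 0 255; 0 0 -3 0 0 0 255; 0 0 -4.5 0 0 0 255; 0 0 -6 0 0 0 255; 0 0 -7.5 0 0 0 255; 0 0 -7.5 0 0 0 255"
}}

```text
clock: 11.0
eef_pos: [575.9, -190.3, 258.3]
tcp_rot: [-3.134, -0.063, 1.91]
contact_force: [-3.6, 1.0, 6.2]
opening: 0.638
grasp_force: 97.0
```

```bash
python3 - <<'E'
from meas import *
from rig import r
s=r.sense();print(s['eef_pos'],s['tcp_rot'],s['contact_force'],s['wrist_torque'],np.degrees(s['tcp_rot'][2]))
snap(r,'w5')
im,d,K,T=load('pics/w5.npz');W=cloud(d,K,T);g=cv2.cvtColor(im,cv2.COLOR_RGB2GRAY);v,u=np.indices(g.shape)
tcp=s['eef_pos'];m=(abs(W[...,2]-291)<5)&(np.hypot(W[...,0]-tcp[0],W[...,1]-tcp[1])<24)&(g<80)
p=W[m][:,:2].astype(np.float32);l=cv2.fitLine(p,2,0,.01,.01).ravel();print('bar az',m.sum(),np.degrees(np.arctan2(l[1],l[0])))
lidm('pics/w5.npz',tcp)
E
```

```text
[ 575.94394457 -190.30995399  258.30047775] [-3.13402489 -0.06287702  1.9095327 ] [-3.646509    1.04343712  6.1734284 ] [0.41306742 0.83445014 1.20047355] 109.40816452472832
11.0 [ 575.9 -190.3  258.3] [-3.134 -0.063  1.91 ] [-0.35  0.34  1.63  0.05  1.22 -0.7 ]
bar az 1295 -70.5101
lid n [0.0012 0.0085 1.    ] z 290.8432788398763 res 1.2996969085579417 13663
```

>>> {"method": "step_arm", "body": {
  "plan": "0 0 -1.5 0 0 0 255; 0 0 -2.5 0 0 0 255; 0 0 -2.5 0 0 0 255"
}}

```text
clock: 11.35
eef_pos: [575.1, -190.7, 258.1]
tcp_rot: [-3.132, -0.063, 1.864]
contact_force: [-5.2, -2.5, 6.5]
opening: 0.638
grasp_force: 97.0
```

```bash
python3 - <<'E'
from rig import r
import numpy as np
s=r.sense();print(s['wrist_torque'],np.degrees(s['tcp_rot'][2]),s['contact_force'])
E
```

```text
[ 0.12050398  1.84981851 -0.17369407] 106.8092921941713 [-5.21779071 -2.53293935  6.47088295]
```

```bash
cat > bar.py <<'E'
from meas import *
from rig import r
import sys
s=r.sense();tcp=s['eef_pos'];f=sys.argv[1];snap(r,f)
im,d,K,T=load(f'pics/{f}.npz');W=cloud(d,K,T);g=cv2.cvtColor(im,cv2.COLOR_RGB2GRAY)
m=(abs(W[...,2]-291)<5)&(np.hypot(W[...,0]-576,W[...,1]+190.5)<24)&(g<80)
l=cv2.fitLine(W[m][:,:2].astype(np.float32),2,0,.01,.01).ravel();print('bar az',m.sum(),np.degrees(np.arctan2(l[1],l[0]))%180,l[2:],'tool',np.degrees(s['tcp_rot'][2]),s['wrist_torque'])
k=(abs(W[...,2]-291)<5)&(np.hypot(W[...,0]-576,W[...,1]+190.5)<35);q=W[k];co=np.linalg.lstsq(np.c_[q[:,:2],np.ones(len(q))],q[:,2],rcond=None)[0];print('lid',k.sum(),co[:2],q[:,2].mean())
E
python3 bar.py w6
```

```text
11.35 [ 575.1 -190.7  258.1] [-3.132 -0.063  1.864] [-0.35  0.34  1.63  0.05  1.22 -0.66]
bar az 1285 106.828445 [ 574.5423 -186.3361] tool 106.8092921941713 [ 0.12050398  1.84981851 -0.17369407]
lid 13674 [-0.00495472  0.00223335] 290.8021381739907
```

```bash
python3 - <<'E'
from h import *
from rig import r
snap(r,'s6','scene');snap(r,'d6','side')
a=cv2.imread('pics/s6.png')[60:160,130:230];b=cv2.imread('pics/d6.png')[80:180,220:320];c=cv2.imread('pics/w6.png')[100:300,160:360]
a,b,c=[cv2.resize(x,(300,300) if x is c else (400,400),interpolation=cv2.INTER_CUBIC) for x in(a,b,c)]
out=np.zeros((600,800,3),np.uint8);out[:400,:400]=a;out[:400,400:]=b;out[400:]=0;out[400:600,:800]=cv2.resize(cv2.imread('pics/w6.png')[130:230,60:460],(800,200))
cv2.imwrite('pics/m6.png',out)
E
```

```text
11.4 [ 575.1 -190.7  258.1] [-3.132 -0.063  1.864] [-0.35  0.34  1.63  0.05  1.22 -0.66]
11.45 [ 575.2 -190.7  258.1] [-3.132 -0.063  1.865] [-0.35  0.34  1.63  0.05  1.22 -0.66]
```

View pics/m6.png

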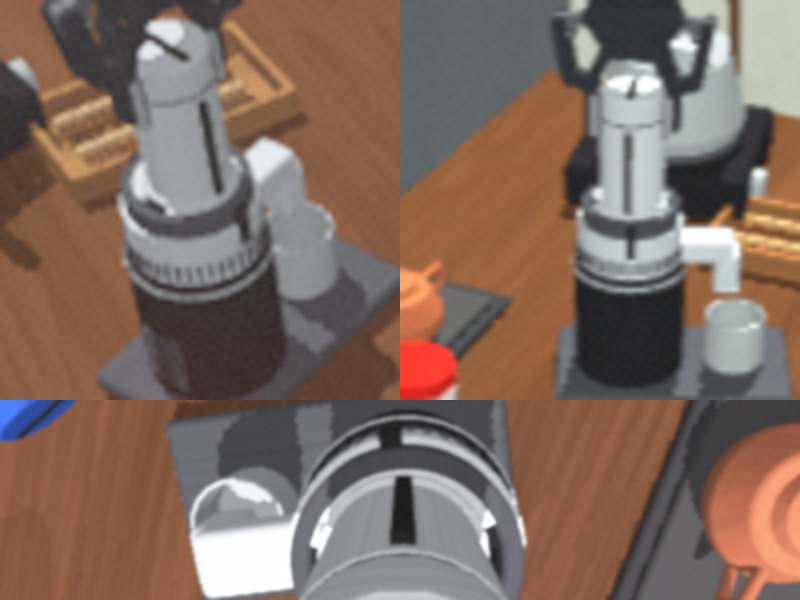

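The foot is fully down (lid at z 290.8) and the ribs have gone slightly past alignment: the stop is reached and the fit's play is being used up. I'll back off about 2.5°, re-centre and open.

>>> {"method": "step_arm", "body": {
  "plan": "0 0 1 0.3 0.2 0 255; 0 0 2.5 0.7 0.5 0 255; 0 0 2.5 0.7 0.5 0 255; 0 0 2.5 0.7 0.5 0 255"
}}

```text
clock: 11.9
eef_pos: [576.1, -190.2, 258.4]
tcp_rot: [-3.133, -0.062, 1.911]
contact_force: [-7.5, -0.2, 8.0]
opening: 0.638
grasp_force: 97.2
```

```bash
python3 bar.py w7; python3 -c "
from rig import r
print(r.sense()['contact_force'])"
```

```text
11.9 [ 576.1 -190.2  258.4] [-3.133 -0.062  1.911] [-0.34  0.34  1.63  0.05  1.22 -0.7 ]
bar az 1297 109.53157 [ 575.2774  -185.74792] tool 109.4689910196498 [-0.06869575  1.28889862  1.41638404]
lid 13799 [-0.00161012 -0.0104659 ] 290.9767671717171
[-6.79042269  0.18506074  7.53397695]
```

>>> {"method": "step_arm", "body": {
  "plan": "0 0 0 0 0 0 0; 0 0 0 0 0 0 0; 0 0 0 0 0 0 0; 0 0 0 0 0 0 0; 0 0 0 0 0 0 0; 0 0 0 0 0 0 0"
}}

```text
clock: 12.55
eef_pos: [577.0, -189.9, 257.5]
tcp_rot: [-3.135, -0.063, 1.905]
contact_force: [-0.3, -0.2, -0.0]
opening: 1.003
grasp_force: 0.0
```

```bash
python3 bar.py w8; python3 -c "
from rig import r
print(r.sense()['contact_force'])"
```

```text
12.55 [ 577.  -189.9  257.5] [-3.135 -0.063  1.905] [-0.34  0.34  1.63  0.05  1.22 -0.7 ]
bar az 1307 111.39195 [ 574.26227 -185.35701] tool 109.127197213053 [ 0.00982617 -0.04226423  0.00362617]
lid 13452 [ 0.00403164 -0.01313361] 291.022502572488
[-0.09281275  0.77862994  0.23476233]
```

Released: the bar sits at 111.4°, 92° from the notches, with no tool force. Retreating straight up.

>>> {"method": "step_arm", "body": {
  "plan": "0 0 0 0 0 10 0; 0 0 0 0 0 30 0; 0 0 0 0 0 60 0; 0 0 0 0 0 95 0; 0 0 0 0 0 130 0; 0 0 0 0 0 130 0; 0 0 0 0 0 130 0"
}}

```text
clock: 13.3
eef_pos: [577.2, -189.9, 388.9]
tcp_rot: [-3.136, -0.062, 1.905]
contact_force: [0.4, -1.4, -0.5]
opening: 1.002
grasp_force: 0.0
```

```bash
python3 bar.py w9; python3 - <<'E'
from h import *
from rig import r
snap(r,'s9','scene');cv2.imwrite('pics/s9v.png',cv2.resize(cv2.imread('pics/s9.png')[40:350,60:380],(618,600)))
E
```

```text
13.3 [ 577.2 -189.9  388.9] [-3.136 -0.062  1.905] [-0.34  0.25  1.46  0.04  1.47 -0.68]
bar az 217 111.37772 [ 575.343  -188.1872] tool 109.12711256281132 [-0.06475554 -0.0416329   0.01698697]
lid 3537 [ 0.00136523 -0.00361336] 291.0804326799627
13.35 [ 576.7 -189.8  387.5] [-3.134 -0.063  1.905] [-0.34  0.25  1.46  0.04  1.47 -0.68]
```

View pics/s9v.png

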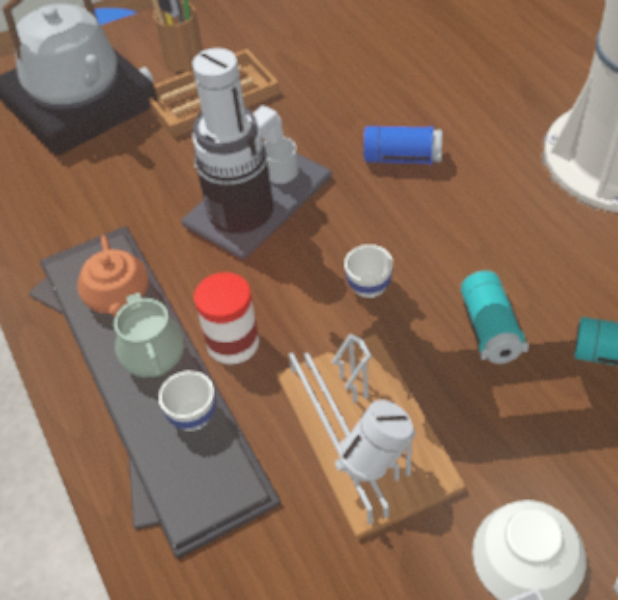

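The tall canister stands upright and locked on the mill at (220,110). The short one is still in the rack at (375,440), and the tea things are where they were.

```bash
python3 -c "
from rig import r
print(r.sign_off())"
```

```text
the job is handed in; nothing more can be done
None
```

The tall canister is seated upright in the mill's collar, turned clockwise 92° to its stop and released; the short canister and tea things were left in place, and the job was handed in at about 13 s.

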